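Walk the tall plaster mould onto the drying tile

ROBOT

A 7-joint arm with a two-finger parallel gripper is mounted at the origin on the work surface. World frame = base frame: x ahead of the robot, y to its left, z up, the work surface at z = 0. Lengths are in m, angles in rad, forces in N, time in s.
With the tool pointing down it reaches from about 0.4 to 0.925 m from the base axis. Payload 5.6 kg.
Tool frame: the origin (TCP) lies at the very end of the fingers, on their centre line; the grasp point (between the pads) lies 19 mm behind it (robot.grip_depth is the distance from the TCP to the grasp point, in m); z points along the fingers, y is the direction in which the jaws open and shut (so a half turn about z gives the same grasp; the last joint's range is limited). The gripper opens to 85 mm and grips with 20 to 120 N. Pads are 22 mm wide; open, the fingers measure 114 mm over their backs; the gripper's body (76 mm by 85 mm) begins 54 mm behind the grasp point. The pads swing forward as they close: fully open they stand 13 mm farther back than shut.
Start: joints at [1.071, 0.468, -0.012, 1.603, 0.006, 1.071, -0.056], TCP at [0.287, -0.583, 0.231] pointing down, gripper open.
Joint ranges: [-2.53, 2.53], [-0.31, 2.02], [-1.57, 1.55], [0.28, 2.44], [-1.29, 4.43], [0.15, 1.84], [-2.92, 2.92]. Speed limits (rad/s): [2.57, 2.57, 3.14, 3.14, 3.14, 3.14, 3.14].

INTERFACE

Orientations are given as a rotation vector (axis times angle).
In Python, from plant import monitor, get_image, camera_info, job, robot gives the robot as it stands. The module is installed in compiled form; this text tells all that it offers.
- The arm moves only by the shell command python3 -m handwheel 'ROWS' [FORCE]. ROWS is JSON, a list that holds one entry, the list of rows, each a list of 5 numbers: the shift along the tool's x, y, z in mm, then the turn about the tool's z in degrees, then the closure in counts, from 0 (fully open) to 255 (shut). In form: [[[tx, ty, tz, spin, claw], ...]]. A call has 1 to 8 rows; each row is the pose to reach, as a shift and turn from the pose measured when the call began, along the tool's axes at that moment; what a row does not reach only later rows make up. A row lasts 1/10 s, in which the tool goes at most 50 mm and 8.59 degrees, less where a joint would pass 70% of its speed; a pose out of reach is approached as far as the arm can. A call with a gripper value outside its range is refused whole. The fingers move at their own pace and stop on an object; FORCE is the grip in N (left out, the last holds). Time passes only in rows, so rows that repeat a pose let the fingers close. It gives the time, the measured TCP pose, the force and the opening at its end, in the units of the state.
- monitor.get_state(): the state, without advancing time (a new reading comes with each control period).
- get_image(name): name is "side" or "top" or "wrist"; returns (picture, depth): 420x560x3 uint8, red, green, blue; 420x560 float32, m along the optical axis (not along the pixel's ray), 0 where there is no reading.
- camera_info(name): a dict with "mtx" (3x3 intrinsics, pixels), "extrinsics" (4x4, takes a point from camera to world coordinates); the wrist camera has in their place "mount" (4x4, takes a point from camera to tool coordinates, whose origin is the TCP and whose axes are the flange's). Camera axes: x right, y down, z forward; pixel columns grow to the right and rows downward; lengths in m; the calibration is good to about 2 mm. A picture is of the moment at which its call begins: read the wrist's pose just before it. camera_info takes no time and is no camera call.
- job.finish_job(): hands the job in, once; it reports no verdict.
The state is a dict: "time_s": time; "qpos": joint angles; "qvel": joint speeds; "joint_efforts": joint torques, N m; "eef_pos": TCP position; "orientation": TCP orientation; "contact_force": force on the tool from outside, world axes, zero at the start; "torque": the same for the moment, N m; "gripper_width": finger opening in m.
Only numpy, scipy, OpenCV 4.12 (cv2) and the standard library are available. Lean on these libraries where they do the work, as an engineer would, in place of code of your own. Each camera call takes 0.05 s, during which the arm holds its last target.

TASK

Walk the tall, heavy slip-casting mould onto the terracotta drying tile without lifting it off the bench: grip its top, tip it onto one bottom end, swing the raised end forward and set it down flat, then tip it onto the other end and swing the lagging end forward. Leave it let go, standing upright wholly on the tile and square with it, and do not knock the short mould or the vase.

Things in the scene. Friction and masses are not known exactly. Their poses are not given: they have to be found in the camera images.
- mould_mid (a point): Centre, 95 mm above the foot, of the tall white plaster mould: an upright solid-sided block 50 mm thick (its x), 140 wide (its y), 190 tall (z), 0.7 to 0.97 kg, centre of mass here. Flat rubber straps 40 and 115 mm up; the top 65 mm is bare, grip it there across the thickness. Its two bottom ends, short straight edges, lie 70 mm either side along y. It starts on the robot's side of the tile.
- tile: The drying tile: an unglazed terracotta rectangle let in flush with the bench top (nothing to catch on), 95 mm (its x) by 190 mm (its y, the long side). Origin at its centre on the bench surface; x points away from the robot, z up.
- short_mould: Bystander: a short white plaster mould standing on the bench to one side of the tile, 80 x 100 mm and 90 mm tall, one rubber strap. Origin at the centre of its underside. Loose; leave it alone.
- vase: Bystander: a small terracotta vase with a dark band, 84 mm in diameter, 150 mm tall, standing on the other side of the tile. Origin at the centre of its underside. Loose; leave it alone.
Things that resemble listed ones, but are neither listed nor needed, are in the scene too. Leave any blue or purple look-alike of the part that bears mould_mid alone.

How it is judged:
By the outcome, as a careful person would: the job done as asked, in the order asked, and still so for the second after the job is handed in, with the robot touching nothing.
It also fails if it takes over 40 s, if anything falls off the work surface, if the arm or the gripper's body presses on something with over 40 N, if the wrist force passes 120 N, or if a joint passes its speed limit or range.

## Working session

There is one attempt and no reset: what is moved stays moved. The work goes in short steps, Python scripts to look and compute and a shell command to move; the robot and the scene stay as the last step left them, time stands still between calls to the robot, and variables do not carry over. Pictures are saved under pics/ and viewed, and the job is handed in when it is done.

```bash
mkdir -p pics; python3 - <<'E'
from plant import monitor,get_image,camera_info
import cv2,numpy as np
np.set_printoptions(precision=4,suppress=True)
s=monitor.get_state();print(s)
for n in ("side","top","wrist"):
    p,d=get_image(n);cv2.imwrite(f"pics/{n}0.png",p[:,:,::-1]);np.savez(f"pics/{n}0.npz",p=p,d=d)
    print(n,camera_info(n))
E
```

```text
{'time_s': 0.0, 'qpos': array([ 1.071 ,  0.4684, -0.0116,  1.6036,  0.006 ,  1.0714, -0.0563]), 'qvel': array([-0.0003, -0.0004, -0.0005, -0.0005, -0.0006,  0.0028,  0.0012]), 'joint_efforts': array([ -0.0009, -53.2384,   0.0211, -25.1301,   0.0113,   0.0077,
        -0.    ]), 'eef_pos': array([ 0.2864, -0.5829,  0.2303]), 'orientation': array([-3.0584, -0.7108,  0.0009]), 'contact_force': array([0.3449, 0.5088, 0.5801]), 'torque': array([0.0425, 0.0476, 0.0185]), 'gripper_width': 0.08553787109805978}
side {'mtx': array([[500.0622,   0.    , 274.3494],
       [  0.    , 500.0622, 202.1627],
       [  0.    ,   0.    ,   1.    ]]), 'extrinsics': array([[ 0.95  ,  0.2465, -0.1916,  0.809 ],
       [ 0.3122, -0.7448,  0.5898, -0.6757],
       [ 0.0027, -0.6201, -0.7845,  1.0722],
       [ 0.    ,  0.    ,  0.    ,  1.    ]])}
top {'mtx': array([[473.332 ,   0.    , 283.0058],
       [  0.    , 473.332 , 211.491 ],
       [  0.    ,   0.    ,   1.    ]]), 'extrinsics': array([[ 0.0273, -0.9942,  0.1036,  0.4397],
       [-0.9996, -0.0261,  0.0135,  0.0617],
       [-0.0108, -0.104 , -0.9945,  1.2958],
       [ 0.    ,  0.    ,  0.    ,  1.    ]])}
wrist {'mtx': array([[362.015 ,   0.    , 273.9103],
       [  0.    , 362.015 , 214.6243],
       [  0.    ,   0.    ,   1.    ]]), 'mount': array([[ 0.0005, -0.9643, -0.2647,  0.0653],
       [ 1.    ,  0.0001,  0.0012,  0.0002],
       [-0.0011, -0.2647,  0.9643, -0.1406],
       [ 0.    ,  0.    ,  0.    ,  1.    ]])}
```

View pics/side0.png

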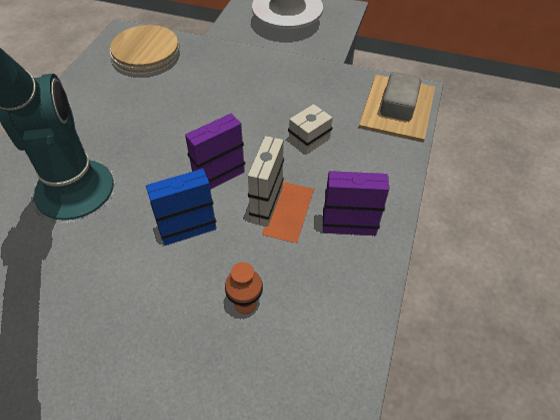

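View pics/top0.png

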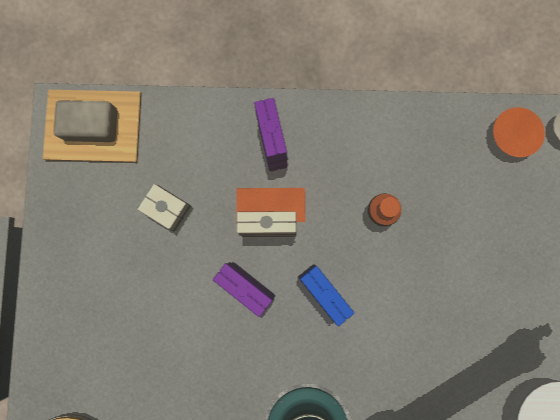

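The top view shows the white mould's top at about (266,222), overlapping the tile's near side (tile about 237–306, 188–222). The short mould is at (162,207), the vase at (385,210), the purple and blue look-alikes at (243,290), (326,295) and (271,133). Next I measure all of these with depth.

```bash
cat > h.py <<'E'
import numpy as np,cv2
from plant import monitor,get_image,camera_info
from scipy.spatial.transform import Rotation as R
np.set_printoptions(precision=4,suppress=True)
def cloud(n,d):
    c=camera_info(n);K=c["mtx"];v,u=np.mgrid[0:420,0:560]
    P=np.stack([(u-K[0,2])/K[0,0]*d,(v-K[1,2])/K[1,1]*d,d],-1)
    E=c["extrinsics"];return P@E[:3,:3].T+E[:3,3]
def rect(m,P):
    q=P[m][:,:2].astype(np.float32);r=cv2.minAreaRect(q*1000);return r,cv2.boxPoints(r)
def big(m):
    n,l,s,c=cv2.connectedComponentsWithStats(m.astype(np.uint8));i=1+np.argmax(s[1:,4]);return l==i
E
python3 - <<'E'
from h import *
for n in("top","side"):
    z=np.load(f"pics/{n}0.npz");p=z["p"].astype(int);d=z["d"];P=cloud(n,d);v,u=np.mgrid[0:420,0:560]
    r,g,b=p[...,0],p[...,1],p[...,2]
    white=(r>140)&(g>130)&(b>100)
    print(n,"bench z",np.median(P[...,2][(abs(P[...,2])<.02)]))
    X=P[...,0];Y=P[...,1];Z=P[...,2]
    near=(X>.35)&(X<.85)&(abs(Y)<.45)&(d>0)
    m=big(near&(abs(Z-.19)<.008)&(white|((abs(r-g)<20)&(r>90)))); print("mould top",m.sum(),rect(m,P),P[m].mean(0))
    t=big(near&(abs(Z)<.01)&(r>1.8*g)&(r>120)); print("tile",t.sum(),rect(t,P),P[t].mean(0))
    m=big(near&(abs(Z-.09)<.01)&(Y>.15)); print("short",m.sum(),rect(m,P),P[m].mean(0))
    m=near&(Z>.13)&(r>1.5*g)&(r>b*1.5); m=big(m);print("vase",m.sum(),P[m].mean(0),P[m].max(0),P[m].min(0))
    m=near&(Z>.17)&(b>r)&(b>g+20)
    k,l,s,c=cv2.connectedComponentsWithStats(m.astype(np.uint8))
    for i in range(1,k):
        if s[i,4]>50: print("look",rect(l==i,P)[1].tolist(),P[l==i][:,2].max())
E
```

```text
top bench z -0.0012622403221997924
mould top 1239 (((529.4482421875, 115.32760620117188), (47.776668548583984, 139.5184783935547), 1.5058422088623047), array([[503.735 , 184.435 ],
       [507.4013,  44.9647],
       [555.1615,  46.2202],
       [551.4951, 185.6905]], dtype=float32)) [0.5292 0.1153 0.1885]
tile 913 (((594.7317504882812, 114.05474853515625), (91.7070541381836, 185.14065551757812), 0.47772225737571716), array([[548.108 , 206.2395],
       [549.6517,  21.1053],
       [641.3555,  21.8699],
       [639.8118, 207.0042]], dtype=float32)) [ 0.6089  0.1    -0.0006]
short 1196 (((571.5499267578125, 391.0129699707031), (101.48776245117188, 79.72579956054688), 59.660614013671875), array([[511.5145, 367.3541],
       [580.3218, 327.0829],
       [631.5853, 414.6718],
       [562.7781, 454.943 ]], dtype=float32)) [0.571  0.39   0.0884]
vase 330 [ 0.5779 -0.1822  0.1489] [ 0.6018 -0.1581  0.1554] [ 0.5547 -0.2077  0.1411]
look [[685.7089233398438, 119.09323120117188], [698.1764526367188, 71.67971801757812], [833.3137817382812, 107.2144775390625], [820.8462524414062, 154.6279907226
[... 1208 characters left out ...]
.8182]], dtype=float32)) [0.5729 0.3858 0.089 ]
vase 392 [ 0.5783 -0.1842  0.1492] [ 0.6025 -0.1589  0.1551] [ 0.5531 -0.2075  0.1302]
look [[309.2296142578125, 122.46366119384766], [352.4759521484375, 91.7176284790039], [434.37530517578125, 206.91458129882812], [391.12896728515625, 237.66061401367188]] 0.19568311359026747
look [[317.429443359375, -35.43830108642578], [353.6925048828125, -76.47095489501953], [434.089599609375, -5.419090270996094], [397.8265380859375, 35.613563537597656]] 0.19459628831136677
look [[683.9205322265625, 120.62406158447266], [698.2203369140625, 66.86698913574219], [834.9869384765625, 103.24788665771484], [820.6871337890625, 157.0049591064453]] 0.19664069772685677
```

```bash
cat >> h.py <<'E'
def go(x,y,z,jaw):
    """rows to reach TCP x,y,z (m) with jaw axis (tool y) at angle jaw deg from world +x (mod 180)"""
    s=monitor.get_state();M=R.from_rotvec(s["orientation"]).as_matrix()
    t=M.T@(np.array([x,y,z])-s["eef_pos"])*1000
    a=np.degrees(np.arctan2(M[1,1],M[0,1]));w=(jaw-a+90)%180-90
    print("shift mm",t,"dist",np.linalg.norm(t),"spin(about tool z, down)",-w,"alt",-w+180,"q",s["qpos"],"tz",M[:,2],"jaw",a)
E
python3 - <<'E'
from h import *
go(.528,.160,.25,1.5)
E
```

```text
shift mm [ 544.4667 -560.3768  -18.7561] dist 781.5483932114639 spin(about tool z, down) -65.33216818421084 alt 114.66783181578916 q [ 1.071   0.4682 -0.0116  1.6033  0.006   1.0714 -0.0563] tz [-0.0007  0.0012 -1.    ] jaw -63.83216818421083
```

```bash
python3 -m handwheel '[[[30,-30,-20,-4,0],[64,-65,-20,-8,0],[98,-100,-20,-12,0],[132,-135,-20,-16,0],[166,-170,-20,-20,0],[200,-205,-20,-24,0],[234,-240,-20,-28,0],[268,-275,-20,-32,0]]]' 30; python3 -c "
from h import *
go(.528,.160,.25,1.5)"
```

```text
time_s: 0.95
eef_pos: [0.4058, -0.2161, 0.2509]
orientation: [-2.743, -1.53, 0.0]
contact_force: [0.9, 0.2, 0.4]
gripper_width: 0.0857
shift mm [384.2116 -93.5096   1.1954] dist 395.4289572371677 spin(about tool z, down) -33.17880304516058 alt 146.82119695483942 q [ 0.7054  0.1427 -0.3132  2.0107  0.0516  0.9965 -0.1859] tz [-0.0006  0.0009 -1.    ] jaw -31.67880304516057
```

```bash
python3 -m handwheel '[[[48,-12,0,-4,0],[96,-24,0,-8,0],[144,-35,0,-12,0],[192,-47,0,-16,0],[240,-59,0,-20,0],[288,-70,0,-25,0],[336,-82,0,-29,0],[384,-93.5,0,-33.2,0]]]'; python3 - <<'E'
from h import *
s=monitor.get_state()
p,d=get_image("wrist");cv2.imwrite("pics/w1.png",p[:,:,::-1])
go(.528,.160,.146,1.5)
c=camera_info("wrist");K=c["mtx"];v,u=np.mgrid[0:420,0:560]
P=np.stack([(u-K[0,2])/K[0,0]*d,(v-K[1,2])/K[1,1]*d,d],-1)
P=P@c["mount"][:3,:3].T+c["mount"][:3,3]
P=P@R.from_rotvec(s["orientation"]).as_matrix().T+s["eef_pos"]
m=big((abs(P[...,2]-.19)<.01)&(d>0)&(P[...,0]>.49));print(m.sum(),rect(m,P))
E
```

```text
time_s: 1.75
eef_pos: [0.5282, 0.1615, 0.2511]
orientation: [-2.188, -2.253, -0.0]
contact_force: [0.3, -0.1, 0.5]
gripper_width: 0.0855
shift mm [-11.9956  -1.561  105.5041] dist 106.19535853157082 spin(about tool z, down) 0.8491327453745896 alt 180.8491327453746 q [ 0.1379  0.3635 -0.6301  1.7861  0.2337  1.0637 -0.5335] tz [ 0.0015  0.0087 -1.    ] jaw 2.349132745374588
14963 (((525.9760131835938, 119.73236083984375), (50.24767303466797, 130.40078735351562), 1.911759614944458), array([[498.691 , 184.0583],
       [503.0413,  53.7301],
       [553.261 ,  55.4064],
       [548.9108, 185.7346]], dtype=float32))
```

View pics/w1.png

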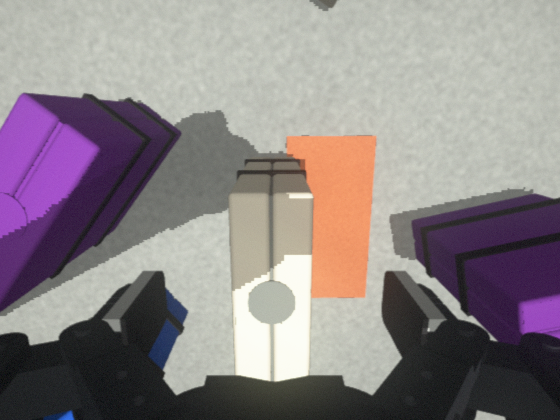

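The wrist view shows the mould's top centred at column 272 between the fingers (150 and 395), the tile just to its right. Both look-alikes are clear. Now I descend.

```bash
python3 -m handwheel '[[[-1,-2,30,0.5,0],[-1,-2,65,0.5,0],[-1,-2,95,0.5,0],[-1,-2,104,0.5,0],[-1,-2,104,0.5,0]]]'; python3 -c "
from h import *
go(.5265,.160,.146,1.7)"
```

```text
time_s: 2.3
eef_pos: [0.5263, 0.1705, 0.1465]
orientation: [-2.181, -2.252, -0.008]
contact_force: [0.2, -0.6, 0.1]
gripper_width: 0.0851
shift mm [-10.506   -0.1723   0.46  ] dist 10.517469896722291 spin(about tool z, down) 0.1391673460767322 alt 180.13916734607673 q [ 0.0843  0.4866 -0.575   1.885   0.3303  0.864  -0.6224] tz [-0.0013  0.0082 -1.    ] jaw 1.8391673460767333
```

```bash
python3 -m handwheel '[[[-10.5,0,0,0,0],[-10.5,0,0,0,0],[-10.5,0,0,0,120],[-10.5,0,0,0,255],[-10.5,0,0,0,255],[-10.5,0,0,0,255],[-10.5,0,0,0,255],[-10.5,0,0,0,255]]]' 30; python3 -m handwheel '[[[0,0,0,0,255],[0,0,0,0,255]]]'; python3 -c "
from h import *
s=monitor.get_state();print(s['contact_force'],s['torque'])
go(.5265,.160,.146,1.7)"
```

```text
time_s: 3.1
eef_pos: [0.527, 0.1602, 0.1472]
orientation: [-2.181, -2.253, -0.009]
contact_force: [-1.1, -1.9, 6.2]
gripper_width: 0.0497
time_s: 3.3
eef_pos: [0.527, 0.1601, 0.1473]
orientation: [-2.182, -2.253, -0.009]
contact_force: [-0.6, -1.8, 0.6]
gripper_width: 0.0496
[-0.6488 -1.78    0.6254] [-0.134   0.0359 -0.0441]
shift mm [-0.1438 -0.4717  1.2689] dist 1.3613144696586181 spin(about tool z, down) 0.13702794224801096 alt 180.137027942248 q [ 0.1034  0.4812 -0.5751  1.891   0.3281  0.8619 -0.6033] tz [-0.0003  0.0079 -1.    ] jaw 1.8370279422480067
```

```bash
python3 -m handwheel '[[[-2.9,0,-2,0,255],[-5.9,0,-3.9,0,255],[-8.8,0,-5.8,0,255],[-11.9,0,-7.7,0,255],[-11.9,0,-7.7,0,255]]]'; python3 - <<'E'
from h import *
s=monitor.get_state();print(s['contact_force'],s['torque'])
p,d=get_image("side");cv2.imwrite("pics/s2.png",cv2.resize(p[80:280,180:400,::-1],None,fx=3,fy=3))
E
```

```text
time_s: 3.8
eef_pos: [0.5274, 0.1473, 0.1548]
orientation: [-2.183, -2.252, -0.008]
contact_force: [0.7, -0.4, -8.0]
gripper_width: 0.05
[ 0.7151 -0.3597 -8.013 ] [ 0.2707 -0.0705  0.0085]
```

View pics/s2.png

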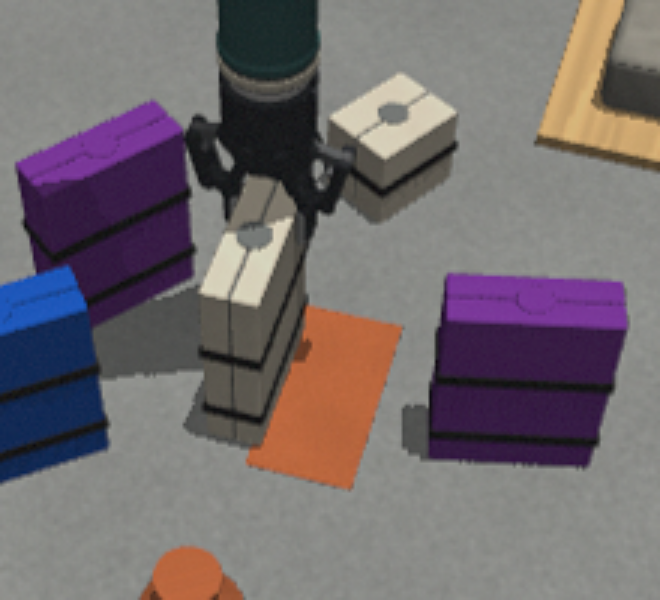

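The side crop shows the mould held, with light visible under its far end around (300,350). I need to check whether it tilted or lifted whole.

```bash
cat >> h.py <<'E'
def shape(tag):
    """pose of visible white mould from side+top: fit bottom of -y end face and top plane"""
    for n in("top","side"):
        p,d=get_image(n);np.savez(f"pics/{n}_{tag}.npz",p=p,d=d);cv2.imwrite(f"pics/{n}_{tag}.png",p[:,:,::-1])
        p=p.astype(int);P=cloud(n,d);X,Y,Z=P[...,0],P[...,1],P[...,2];r,g,b=p[...,0],p[...,1],p[...,2]
        reg=(d>0)&(X>.47)&(X<.66)&(Y>.0)&(Y<.23)&(r<1.35*g)&(b<1.1*r)&(r>75)
        t=big(reg&(Z>.178)&(Z<.215)&(b<.97*r))
        q=P[t];A=np.c_[q[:,:2]-q[:,:2].mean(0),np.ones(len(q))];k,*_=np.linalg.lstsq(A,q[:,2],rcond=None)
        print(n,len(q),"top slope deg x,y",np.degrees(np.arctan(k[:2])),"zmean",k[2],"zmin/max",np.percentile(q[:,2],[2,98]));print(rect(t,P))
        if n=="side":
            for z0 in np.arange(.0,.18,.02):
                m=reg&(Z>z0+.003)&(Z<z0+.023)&(Y<.12)
                if m.sum()>5: print("z%.3f ymin %.4f n%d"%(z0+.013,np.percentile(Y[m],10),m.sum()))
E
python3 -c "
from h import *
shape('a')
print(monitor.get_state()['time_s'])"
```

```text
top 450 top slope deg x,y [-0.4863  1.1777] zmean 0.19514027020304134 zmin/max [0.1905 0.1997]
(((531.9156494140625, 65.64205169677734), (48.819217681884766, 63.250736236572266), 1.4277458190917969), array([[506.7256,  96.6494],
       [508.3016,  33.4183],
       [557.1057,  34.6347],
       [555.5297,  97.8658]], dtype=float32))
side 885 top slope deg x,y [-2.8108  2.2006] zmean 0.1948036727709516 zmin/max [0.1803 0.1997]
(((530.2869262695312, 98.78235626220703), (55.30673599243164, 137.16134643554688), 4.746282577514648), array([[497.0538, 164.8397],
       [508.403 ,  28.1487],
       [563.5201,  32.725 ],
       [552.1708, 169.416 ]], dtype=float32))
z0.013 ymin 0.0083 n137
z0.033 ymin 0.0335 n76
z0.053 ymin 0.0344 n44
z0.073 ymin 0.0332 n132
z0.093 ymin 0.0330 n140
z0.113 ymin 0.0324 n52
z0.133 ymin 0.0327 n97
z0.153 ymin 0.0326 n153
z0.173 ymin 0.0323 n154
3.95
```

The mould mostly lifted (about 1° of tilt) because the pads hold too much twist at 30 N. I'm putting it straight back, then I'll regrip nearer the end with the least force.

```bash
python3 -m handwheel '[[[3,0,2.3,0,255],[6,0,4.5,0,255],[9,0,6.5,0,255],[12,0,7.5,0,255],[12,0,7.5,0,255],[12,0,7.5,0,150],[12,0,7.5,0,60],[12,0,7.5,0,0]]]' 20; python3 -m handwheel '[[[0,0,0,0,0]]]'; python3 -c "
from h import *
shape('b')
print(monitor.get_state()['time_s']);go(.5265,.1745,.155,1.5)"
```

```text
time_s: 4.75
eef_pos: [0.5279, 0.161, 0.1485]
orientation: [-2.182, -2.253, -0.013]
contact_force: [0.1, 0.2, -0.1]
gripper_width: 0.0769
time_s: 4.85
eef_pos: [0.5285, 0.1614, 0.1492]
orientation: [-2.182, -2.254, -0.015]
contact_force: [-0.4, 0.3, -0.1]
gripper_width: 0.0852
top 463 top slope deg x,y [0.5715 0.566 ] zmean 0.18818291685939018 zmin/max [0.1843 0.1921]
(((531.5245971679688, 79.58732604980469), (49.870582580566406, 63.48594284057617), 1.870674967765808), array([[505.5664, 110.4994],
       [507.6388,  47.0473],
       [557.4828,  48.6752],
       [555.4104, 112.1274]], dtype=float32))
side 840 top slope deg x,y [-1.2759  0.6499] zmean 0.18868380705064577 zmin/max [0.1798 0.193 ]
(((530.5703735351562, 113.74708557128906), (50.51136779785156, 141.23208618164062), 1.3016241788864136), array([[503.7171, 183.7712],
       [506.9253,  42.5756],
       [557.4236,  43.723 ],
       [554.2155, 184.9186]], dtype=float32))
z0.013 ymin 0.0089 n165
z0.033 ymin 0.0443 n37
z0.053 ymin 0.0452 n87
z0.073 ymin 0.0451 n124
z0.093 ymin 0.0445 n122
z0.113 ymin 0.0443 n18
z0.133 ymin 0.0451 n136
z0.153 ymin 0.0450 n149
z0.173 ymin 0.0449 n148
4.95
shift mm [13.2242 -1.5354 -5.6799] dist 14.474074181875533 spin(about tool z, down) 0.3521900312201325 alt 180.35219003122012 q [ 0.1035  0.4793 -0.5764  1.8886  0.3275  0.8616 -0.6032] tz [ 0.0037  0.0098 -0.9999] jaw 1.8521900312201323
```

```bash
python3 -m handwheel '[[[12.5,-1,-19,0.3,0],[12.5,-1,-19,0.3,0],[12.5,-1,-19,0.3,100],[12.5,-1,-19,0.3,255],[12.5,-1,-19,0.3,255],[12.5,-1,-19,0.3,255],[12.5,-1,-19,0.3,255]]]' 20;  python3 -c "
from h import *
s=monitor.get_state();print(s['time_s'],s['contact_force'],s['torque']);go(.5275,.174,.168,1.5)"
```

```text
time_s: 5.65
eef_pos: [0.5267, 0.1729, 0.1677]
orientation: [-2.189, -2.247, -0.013]
contact_force: [0.2, -2.4, -2.2]
gripper_width: 0.0496
5.65 [ 0.1601 -2.39   -2.1965] [-0.2415 -0.0678 -0.0318]
shift mm [ 1.0387  0.7961 -0.3244] dist 1.3482915879192585 spin(about tool z, down) 0.01160180913554143 alt 180.01160180913553 q [ 0.0922  0.4584 -0.588   1.8697  0.3095  0.8998 -0.6149] tz [ 0.0025  0.0091 -1.    ] jaw 1.5116018091355385
```

```bash
python3 -m handwheel '[[[-2,0,0,0,255],[-5.5,0,-2,0,255],[-9.5,0,-5,0,255],[-13,0,-7.5,0,255],[-13,0,-7.5,0,255]]]';  python3 -c "
from h import *
s=monitor.get_state();print(s['time_s'],s['contact_force'],s['torque']);shape('c')"
```

```text
time_s: 6.15
eef_pos: [0.5272, 0.1596, 0.1755]
orientation: [-2.19, -2.246, -0.014]
contact_force: [-1.0, 3.8, 0.1]
gripper_width: 0.0493
6.15 [-0.9844  3.8302  0.0711] [ 0.9955  0.2475 -0.0243]
top 597 top slope deg x,y [0.1318 4.2498] zmean 0.19014349016110732 zmin/max [0.1846 0.1953]
(((531.6408081054688, 73.7257080078125), (49.892433166503906, 79.59026336669922), 1.9500929117202759), array([[505.3549, 112.6489],
       [508.0632,  33.1047],
       [557.9268,  34.8025],
       [555.2184, 114.3467]], dtype=float32))
side 912 top slope deg x,y [-1.9863  4.099 ] zmean 0.19221124812240656 zmin/max [0.1803 0.199 ]
(((529.9600219726562, 103.49609375), (53.47006607055664, 144.571533203125), 3.0944855213165283), array([[499.3618, 174.2332],
       [507.1661,  29.8725],
       [560.5582,  32.759 ],
       [552.7539, 177.1197]], dtype=float32))
z0.013 ymin 0.0068 n153
z0.033 ymin 0.0424 n34
z0.053 ymin 0.0414 n75
z0.073 ymin 0.0398 n119
z0.093 ymin 0.0390 n128
z0.113 ymin 0.0375 n16
z0.133 ymin 0.0365 n126
z0.153 ymin 0.0349 n139
z0.173 ymin 0.0334 n146
```

It now stands tipped about 4° on the −y end, with the bottom edge still at y≈0.044 (side profile 0.0424→0.0334). I tip it slightly more, then swing.

```bash
python3 -m handwheel '[[[-2.5,0,-1.5,0,255],[-5,0,-3,0,255],[-5,0,-3,0,255],[-5.4,9.6,-3,5,255],[-6.7,19.1,-3,10,255],[-6.7,19.1,-3,10,255]]]';  python3 -c "
from h import *
s=monitor.get_state();print(s['time_s'],s['contact_force'],s['torque']);shape('d');go(.5275,.174,.168,-23.5)"
```

```text
time_s: 6.85
eef_pos: [0.5467, 0.1524, 0.1777]
orientation: [-2.378, -2.045, -0.01]
contact_force: [-1.1, 1.3, -2.6]
gripper_width: 0.0495
6.85 [-1.1463  1.3175 -2.5779] [ 0.1997  0.0136 -0.0259]
top 466 top slope deg x,y [0.6341 5.8668] zmean 0.18988852857292715 zmin/max [0.1847 0.1954]
(((535.399169921875, 63.9206657409668), (72.75957489013672, 49.33771514892578), 80.95035552978516), array([[505.3152,  31.8739],
       [554.0388,  24.1136],
       [565.4832,  95.9674],
       [516.7595, 103.7278]], dtype=float32))
side 960 top slope deg x,y [-2.9547  5.6158] zmean 0.19308123755208456 zmin/max [0.18   0.2016]
(((539.834228515625, 95.58601379394531), (140.7275848388672, 55.120704650878906), 84.1043472290039), array([[505.1921,  28.4253],
       [560.0212,  22.7635],
       [574.4763, 162.7467],
       [519.6472, 168.4085]], dtype=float32))
z0.013 ymin 0.0162 n163
z0.033 ymin 0.0395 n44
z0.053 ymin 0.0368 n83
z0.073 ymin 0.0351 n151
z0.093 ymin 0.0337 n142
z0.113 ymin 0.0331 n29
z0.133 ymin 0.0309 n142
z0.153 ymin 0.0290 n172
z0.173 ymin 0.0275 n172
shift mm [ 18.425  -21.4891   9.7761] dist 29.947187462428506 spin(about tool z, down) 15.112745645232934 alt 195.11274564523293 q [ 0.0996  0.4556 -0.5447  1.8331  0.2815  0.9261 -0.7161] tz [ 0.002   0.0075 -1.    ] jaw -8.387254354767071
```

```bash
python3 -c "
import cv2
p=cv2.imread('pics/side_d.png');cv2.imwrite('pics/sd.png',cv2.resize(p[80:280,180:400],None,fx=3,fy=3))"
```

```text
(no output)
```

View pics/sd.png

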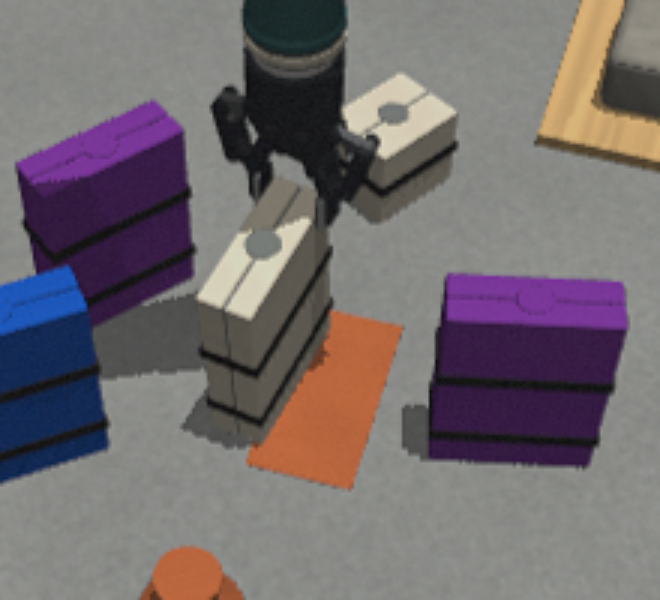

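The mould is tipped 5.7°, yawed about 9° and still on its −y bottom end. I continue the swing and set it down.

```bash
python3 -m handwheel '[[[-0.4,9.6,0,5,255],[-1.7,19.1,0,10,255],[-3.7,28.5,0,15,255],[-3.7,28.5,0,15.3,255],[-3.7,28.5,0,15.3,255]]]';  python3 -c "
from h import *
s=monitor.get_state();print(s['time_s'],s['contact_force'],s['torque']);shape('e');go(.5275,.174,.168,-23.5)"
```

```text
time_s: 7.45
eef_pos: [0.5734, 0.1443, 0.1774]
orientation: [-2.624, -1.72, -0.008]
contact_force: [0.7, 0.6, -3.3]
gripper_width: 0.0498
7.45 [ 0.7083  0.5977 -3.3008] [-0.1259 -0.4438  0.0713]
top 205 top slope deg x,y [2.5251 4.4224] zmean 0.1891188572716753 zmin/max [0.1844 0.1941]
(((549.628173828125, 40.506370544433594), (66.13794708251953, 30.6614990234375), 32.23362350463867), array([[513.4788,  35.8363],
       [529.8328,   9.9003],
       [585.7776,  45.1765],
       [569.4236,  71.1124]], dtype=float32))
side 992 top slope deg x,y [-2.5632  6.2735] zmean 0.19259139559691443 zmin/max [0.1793 0.2007]
(((551.862548828125, 92.81514739990234), (141.3601531982422, 58.22556686401367), 67.45012664794922), array([[497.8706,  38.7032],
       [551.6447,  16.3745],
       [605.8545, 146.9271],
       [552.0804, 169.2558]], dtype=float32))
z0.013 ymin 0.0135 n187
z0.033 ymin 0.0407 n68
z0.053 ymin 0.0333 n106
z0.073 ymin 0.0313 n179
z0.093 ymin 0.0303 n185
z0.113 ymin 0.0331 n49
z0.133 ymin 0.0272 n175
z0.153 ymin 0.0267 n215
z0.173 ymin 0.0238 n239
shift mm [  8.8805 -53.9827   9.5776] dist 55.540322133897384 spin(about tool z, down) -0.026308223884356607 alt 179.97369177611563 q [ 0.0627  0.4803 -0.4734  1.7774  0.2572  0.9414 -0.9269] tz [ 0.0023  0.0064 -1.    ] jaw -23.526308223884357
```

```bash
python3 -m handwheel '[[[4,0,2.4,0,255],[8,0,5,0,255],[12.5,0,7.5,0,255],[16.5,0,9.5,0,255],[18,0,10.5,0,255],[18,0,10.5,0,255]]]';  python3 -c "
from h import *
s=monitor.get_state();print(s['time_s'],s['contact_force'],s['torque']);shape('f');go(.5275,.174,.168,-23.5)"
```

```text
time_s: 8.15
eef_pos: [0.5804, 0.1604, 0.1678]
orientation: [-2.625, -1.72, -0.005]
contact_force: [-4.0, -4.0, 6.3]
gripper_width: 0.0496
8.15 [-4.0335 -4.0072  6.2525] [-0.6695  0.8693 -0.0186]
top 221 top slope deg x,y [ 0.2715 -0.5189] zmean 0.18903753646468366 zmin/max [0.1849 0.1939]
(((557.3496704101562, 57.533042907714844), (68.14443969726562, 32.073692321777344), 33.37211608886719), array([[520.074 ,  52.1834],
       [537.7169,  25.3982],
       [594.6254,  62.8827],
       [576.9824,  89.6679]], dtype=float32))
side 909 top slope deg x,y [-1.8059  1.3224] zmean 0.18900744539575715 zmin/max [0.1794 0.1935]
(((559.8558959960938, 107.741943359375), (141.65036010742188, 53.6938362121582), 66.78258514404297), array([[507.2624,  53.2361],
       [556.6078,  32.0689],
       [612.4494, 162.2478],
       [563.1039, 183.415 ]], dtype=float32))
z0.013 ymin 0.0204 n218
z0.033 ymin 0.0365 n55
z0.053 ymin 0.0376 n133
z0.073 ymin 0.0379 n174
z0.093 ymin 0.0381 n182
z0.113 ymin 0.0381 n39
z0.133 ymin 0.0379 n189
z0.153 ymin 0.0381 n209
z0.173 ymin 0.0379 n210
shift mm [ -8.4477 -53.9342  -0.2394] dist 54.59228534278905 spin(about tool z, down) -0.03830343303819461 alt 179.9616965669618 q [ 0.0297  0.5093 -0.4666  1.7573  0.271   0.9366 -0.958 ] tz [ 0.0012  0.0046 -1.    ] jaw -23.538303433038198
```

It's flat at yaw ≈ −23.4°, centre ≈ (0.5585, 0.1075). Now I let go and regrip at the other end.

```bash
python3 -m handwheel '[[[0,0,0,0,100],[0,0,0,0,0],[0,0,0,0,0],[-5,0,-35,0,0],[-50,0,-45,0,0],[-95,0,-45,0,0],[-118,0,-45,0,0],[-118,0,-45,0,0]]]';  python3 - <<'E'
from h import *
s=monitor.get_state();print(s['time_s'],s['contact_force'])
go(.5585-.0600*.397,.1075-.0600*.918,.168,-23.4)
shape('g')
for n in("top","side"):
    z=np.load(f"pics/{n}_g.npz");p=z["p"].astype(int);d=z["d"];P=cloud(n,d)
    r,g,b=p[...,0],p[...,1],p[...,2];X,Y,Z=P[...,0],P[...,1],P[...,2]
    t=big((X>.5)&(X<.68)&(Y>0)&(Y<.24)&(abs(Z)<.012)&(r>1.8*g)&(r>100)&(d>0));print(n,rect(t,P))
    # edge fits
    q=P[t]
    far=[];
    for y in np.arange(.03,.2,.01):
        k=q[abs(q[:,1]-y)<.005]
        if len(k): far.append((y,k[:,0].max()))
    far=np.array(far);c=np.polyfit(far[:,0],far[:,1],1);print("far edge yaw",-np.degrees(np.arctan(c[0])),"x at .115",np.polyval(c,.115))
E
```

```text
time_s: 9.05
eef_pos: [0.5323, 0.0478, 0.2122]
orientation: [-2.631, -1.713, -0.003]
contact_force: [-0.3, 0.6, 0.0]
gripper_width: 0.0854
9.05 [-0.331   0.616   0.0495]
shift mm [ 5.108   0.3031 44.1692] dist 44.46464126317597 spin(about tool z, down) -0.46009788791644723 alt 179.53990211208355 q [ 0.2467  0.3441 -0.4817  1.8805  0.1893  0.9609 -0.7362] tz [ 0.0007  0.0023 -1.    ] jaw -23.86009788791645
top 551 top slope deg x,y [ 0.6878 -0.5652] zmean 0.18828003360381862 zmin/max [0.1837 0.1928]
(((571.5947875976562, 135.09849548339844), (81.4710693359375, 50.05308532714844), 66.62257385253906), array([[532.4593, 107.6371],
       [578.4036,  87.7767],
       [610.7303, 162.5599],
       [564.7859, 182.4203]], dtype=float32))
side 326 top slope deg x,y [-0.5586  4.0412] zmean 0.18814718869339572 zmin/max [0.179  0.1924]
(((542.5626220703125, 67.31075286865234), (57.35747146606445, 52.09712600708008), 65.37899017333984), array([[506.9344,  52.0916],
       [554.2949,  30.3872],
       [578.1909,  82.5299],
       [530.8303, 104.2343]], dtype=float32))
z0.013 ymin 0.0155 n212
z0.033 ymin 0.0385 n62
z0.053 ymin 0.0382 n131
z0.073 ymin 0.0382 n183
z0.093 ymin 0.0383 n188
z0.113 ymin 0.0363 n30
z0.133 ymin 0.0379 n198
z0.153 ymin 0.0381 n209
z0.173 ymin 0.0381 n213
top (((557.7589721679688, 196.84530639648438), (21.736583709716797, 20.902252197265625), 76.228759765625), array([[545.0211, 188.7773],
       [565.3225, 183.8016],
       [570.4968, 204.9133],
       [550.1954, 209.889 ]], dtype=float32))
far edge yaw -56.19131670280485 x at .115 0.45545422873092645
side (((596.7863159179688, 114.3981704711914), (82.98202514648438, 188.83949279785156), 1.2018970251083374), array([[553.3239, 207.9268],
       [557.285 ,  19.1289],
       [640.2487,  20.8695],
       [636.2877, 209.6674]], dtype=float32))
far edge yaw 2.154619287989238 x at .115 0.6368829957068353<stdin>:15: RankWarning: Polyfit may be poorly conditioned
```

```bash
python3 -m handwheel '[[[4,0,25,0.2,0],[4,0,44,0.2,0],[4,0,44,0.2,0],[4,0,44,0.2,100],[4,0,44,0.2,255],[4,0,44,0.2,255],[4,0,44,0.2,255],[4,0,44,0.2,255]]]' 20;  python3 -c "
from h import *
s=monitor.get_state();print(s['time_s'],s['contact_force'],s['torque']);go(.5585-.0600*.397,.1075-.0600*.918,.168,-23.4)"
```

```text
time_s: 9.95
eef_pos: [0.5358, 0.0564, 0.1696]
orientation: [-2.629, -1.715, -0.01]
contact_force: [-1.1, 2.6, 5.3]
gripper_width: 0.0497
9.95 [-1.0686  2.6288  5.2654] [0.2726 0.1736 0.0573]
shift mm [-4.1029  0.5539  1.585 ] dist 4.4331951084588885 spin(about tool z, down) -0.36205400450818104 alt 179.6379459954918 q [ 0.2162  0.4044 -0.4681  1.9104  0.2275  0.874  -0.7801] tz [ 0.0041  0.0056 -1.    ] jaw -23.762054004508183
```

```bash
python3 -m handwheel '[[[2,0,0,0,255],[5.5,0,-2,0,255],[9.5,0,-5,0,255],[13,0,-7.5,0,255],[13,0,-7.5,0,255]]]';  python3 -c "
from h import *
s=monitor.get_state();print(s['time_s'],s['contact_force'],s['torque']);shape('h')"
```

```text
time_s: 10.45
eef_pos: [0.5407, 0.0683, 0.1772]
orientation: [-2.629, -1.716, -0.008]
contact_force: [-1.2, -3.9, -0.1]
gripper_width: 0.0496
10.45 [-1.2173 -3.8652 -0.0506] [-0.7744  0.7608  0.0946]
top 405 top slope deg x,y [-0.2345 -4.1564] zmean 0.18955505378445697 zmin/max [0.1844 0.194 ]
(((580.7390747070312, 154.39669799804688), (63.32875061035156, 49.912742614746094), 66.4154281616211), array([[545.1983, 135.3623],
       [590.9418, 115.3921],
       [616.2798, 173.4311],
       [570.5363, 193.4013]], dtype=float32))
side 347 top slope deg x,y [-5.4766  0.4831] zmean 0.18959065225658353 zmin/max [0.1797 0.1945]
(((579.679443359375, 149.03781127929688), (72.34992218017578, 52.49903106689453), 65.98401641845703), array([[540.9794, 126.6778],
       [588.9337, 105.3111],
       [618.3795, 171.3978],
       [570.4252, 192.7645]], dtype=float32))
z0.013 ymin 0.0102 n182
z0.033 ymin 0.0396 n118
z0.053 ymin 0.0422 n73
z0.073 ymin 0.0424 n184
z0.093 ymin 0.0438 n189
z0.113 ymin 0.0429 n82
z0.133 ymin 0.0453 n134
z0.153 ymin 0.0464 n207
z0.173 ymin 0.0471 n159
```

```bash
python3 -c "
import cv2
p=cv2.imread('pics/side_h.png');cv2.imwrite('pics/sh.png',cv2.resize(p[80:280,180:400],None,fx=3,fy=3))"
```

```text
(no output)
```

View pics/sh.png

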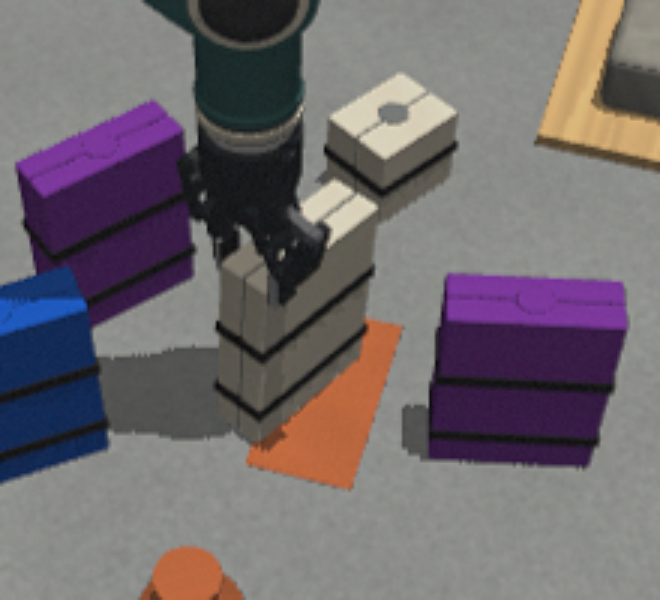

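The mould is tipped about 4° on the +y end, with the −y end raised. I tip it a little more and begin the second swing.

```bash
python3 -m handwheel '[[[2.5,0,-1.5,0,255],[5,0,-3,0,255],[5,0,-3,0,255],[5.4,9.5,-3,-5,255],[6.7,18.9,-3,-10,255],[6.7,18.9,-3,-10,255]]]';  python3 -c "
from h import *
s=monitor.get_state();print(s['time_s'],s['contact_force'],s['torque']);shape('i');go(.5275,.174,.168,1.4)"
```

```text
time_s: 11.15
eef_pos: [0.5615, 0.0668, 0.1797]
orientation: [-2.47, -1.937, -0.011]
contact_force: [-0.3, -1.4, -3.9]
gripper_width: 0.0495
11.15 [-0.3107 -1.437  -3.8982] [-0.2766 -0.1512 -0.0173]
top 518 top slope deg x,y [ 0.0761 -5.2744] zmean 0.19015137099718443 zmin/max [0.1832 0.1956]
(((584.251708984375, 150.8083953857422), (77.02027130126953, 50.12122344970703), 76.39666748046875), array([[550.8365, 119.2728],
       [599.5518, 107.4843],
       [617.6669, 182.344 ],
       [568.9517, 194.1324]], dtype=float32))
side 310 top slope deg x,y [ 3.0537 11.5963] zmean 0.1951878835334766 zmin/max [0.1789 0.203 ]
(((564.8662719726562, 74.78305053710938), (52.031219482421875, 52.836483001708984), 76.81110382080078), array([[533.209 ,  55.4813],
       [584.6519,  43.426 ],
       [596.5235,  94.0848],
       [545.0806, 106.1401]], dtype=float32))
z0.013 ymin 0.0149 n143
z0.033 ymin 0.0348 n136
z0.053 ymin 0.0367 n50
z0.073 ymin 0.0382 n164
z0.093 ymin 0.0402 n170
z0.113 ymin 0.0420 n113
z0.133 ymin 0.0445 n89
z0.153 ymin 0.0447 n178
z0.173 ymin 0.0465 n123
shift mm [ 95.613  -58.2693  12.3479] dist 112.64827254864893 spin(about tool z, down) -15.29035113586049 alt 164.70964886413952 q [ 0.2212  0.4397 -0.5019  1.8389  0.2533  0.9214 -0.6362] tz [ 0.0044  0.0065 -1.    ] jaw -13.890351135860493
```

```bash
python3 -m handwheel '[[[0.4,9.5,0,-5,255],[1.7,18.9,0,-10,255],[3.9,28.6,0,-15.3,255],[3.9,28.6,0,-15.3,255],[3.9,28.6,0,-15.3,255]]]';  python3 -c "
from h import *
s=monitor.get_state();print(s['time_s'],s['contact_force'],s['torque']);shape('j');go(.5275,.174,.168,1.4)"
```

```text
time_s: 11.75
eef_pos: [0.5897, 0.0646, 0.1798]
orientation: [-2.196, -2.244, -0.014]
contact_force: [1.8, 0.9, -7.2]
gripper_width: 0.0497
11.75 [ 1.7541  0.9485 -7.1894] [ 0.0386 -0.4418 -0.1298]
top 711 top slope deg x,y [ 2.5347 -5.0475] zmean 0.1908745079527098 zmin/max [0.1802 0.1978]
(((588.99560546875, 141.745361328125), (49.63108825683594, 96.02316284179688), 0.41740378737449646), array([[563.8309, 189.5749],
       [564.5305,  93.5543],
       [614.1603,  93.9158],
       [613.4607, 189.9364]], dtype=float32))
side 407 top slope deg x,y [1.7583 8.2325] zmean 0.19552929245639564 zmin/max [0.1795 0.2031]
(((591.235595703125, 75.84468841552734), (50.1212272644043, 61.330284118652344), 1.293947458267212), array([[565.489 , 105.9361],
       [566.8738,  44.6215],
       [616.9822,  45.7533],
       [615.5974, 107.0679]], dtype=float32))
z0.013 ymin 0.0110 n152
z0.033 ymin 0.0338 n101
z0.053 ymin 0.0353 n34
z0.073 ymin 0.0378 n135
z0.093 ymin 0.0396 n133
z0.113 ymin 0.0409 n86
z0.133 ymin 0.0436 n63
z0.153 ymin 0.0449 n132
z0.173 ymin 0.0461 n125
shift mm [110.7338 -59.504   12.3127] dist 126.31035113434456 spin(about tool z, down) -0.09169477401756865 alt 179.90830522598242 q [ 0.2546  0.4955 -0.5476  1.7692  0.3009  0.9554 -0.3907] tz [ 0.0048  0.0071 -1.    ] jaw 1.3083052259824344
```

```bash
python3 -m handwheel '[[[-3.5,0,2.4,0,255],[-7,0,5,0,255],[-11,0,7.5,0,255],[-14.5,0,9.5,0,255],[-16,0,10.5,0,255],[-16,0,10.5,0,255]]]';  python3 -c "
from h import *
s=monitor.get_state();print(s['time_s'],s['contact_force'],s['torque']);shape('k');go(.5275,.174,.168,1.4)"
```

```text
time_s: 12.45
eef_pos: [0.5901, 0.0481, 0.1697]
orientation: [-2.196, -2.245, -0.013]
contact_force: [-0.0, -3.5, 3.2]
gripper_width: 0.0492
12.45 [-0.0017 -3.4793  3.2401] [-0.4054  0.4133 -0.0598]
top 743 top slope deg x,y [ 0.5278 -0.6821] zmean 0.18845999868349966 zmin/max [0.1837 0.1926]
(((590.2722778320312, 124.18623352050781), (50.14930725097656, 97.32131958007812), 1.8072164058685303), array([[563.6755, 172.0319],
       [566.7447,  74.759 ],
       [616.8691,  76.3405],
       [613.7999, 173.6135]], dtype=float32))
side 331 top slope deg x,y [-0.1013  4.9186] zmean 0.18828242722742586 zmin/max [0.1794 0.1927]
(((591.1546020507812, 57.883670806884766), (48.54304122924805, 54.042667388916016), 1.8908743858337402), array([[566.0047,  84.0894],
       [567.7879,  30.0762],
       [616.3045,  31.6779],
       [614.5213,  85.6912]], dtype=float32))
z0.013 ymin 0.0128 n192
z0.033 ymin 0.0321 n33
z0.053 ymin 0.0324 n85
z0.073 ymin 0.0323 n120
z0.093 ymin 0.0321 n121
z0.113 ymin 0.0322 n18
z0.133 ymin 0.0321 n112
z0.153 ymin 0.0322 n108
z0.173 ymin 0.0323 n122
shift mm [127.2688 -59.8459   2.1342] dist 140.6535786631203 spin(about tool z, down) -0.1274448809507902 alt 179.8725551190492 q [ 0.2764  0.5054 -0.5402  1.7797  0.3081  0.9353 -0.3696] tz [ 0.0053  0.0064 -1.    ] jaw 1.2725551190492095
```

```bash
python3 -c "
import cv2
p=cv2.imread('pics/side_k.png');cv2.imwrite('pics/sk.png',cv2.resize(p[80:280,180:400],None,fx=3,fy=3))"
```

```text
(no output)
```

View pics/sk.png

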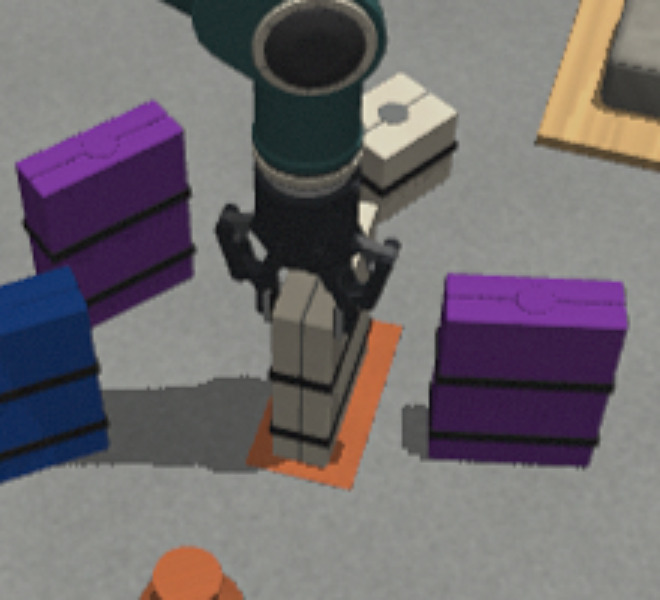

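The mould stands flat inside the tile's outline: x 0.566–0.616 (tile 0.546–0.641) and y 0.031–0.172 (tile 0.020–0.210). I release it and retreat upward.

```bash
python3 -m handwheel '[[[0,0,0,0,120],[0,0,0,0,0],[0,0,0,0,0],[0,0,0,0,0],[0,0,-30,0,0],[0,0,-75,0,0],[-20,0,-110,0,0],[-50,0,-130,0,0]]]'; python3 -m handwheel '[[[-48,0,0,0,0],[-95,0,0,0,0],[-140,0,0,0,0],[-185,0,0,0,0],[-230,0,0,0,0],[-270,0,0,0,0],[-270,0,0,0,0]]]'; python3 - <<'E'
from h import *
s=monitor.get_state();print(s['time_s'],s['contact_force'])
shape('z')
for n in("top","side"):
    z=np.load(f"pics/{n}_z.npz");p=z["p"].astype(int);d=z["d"];P=cloud(n,d)
    r,g,b=p[...,0],p[...,1],p[...,2];X,Y,Z=P[...,0],P[...,1],P[...,2]
    t=(X>.5)&(X<.68)&(Y>0)&(Y<.24)&(abs(Z)<.012)&(r>1.8*g)&(r>70)&(d>0);print(n,"tile",rect(t,P))
    m=big((abs(Z-.09)<.01)&(Y>.25)&(X>.4)&(X<.7));print("short",rect(m,P)[0])
    m=big((Z>.13)&(r>1.5*g)&(r>b*1.5)&(X>.4)&(X<.7)&(Y<0)&(Y>-.35));print("vase",P[m].mean(0))
p=cv2.imread('pics/side_z.png');cv2.imwrite('pics/sz.png',cv2.resize(p[80:280,180:400],None,fx=3,fy=3))
E
```

```text
time_s: 13.35
eef_pos: [0.5916, -0.0002, 0.303]
orientation: [2.19, 2.25, 0.02]
contact_force: [1.3, -0.2, -0.8]
gripper_width: 0.0855
time_s: 14.05
eef_pos: [0.5973, -0.2781, 0.2997]
orientation: [2.2, 2.238, 0.015]
contact_force: [0.2, -0.3, -0.6]
gripper_width: 0.0857
14.05 [ 0.2307 -0.2836 -0.6254]
top 1262 top slope deg x,y [1.1486 0.0784] zmean 0.18838992276529923 zmin/max [0.1822 0.1929]
(((590.7593994140625, 104.13650512695312), (50.3555908203125, 137.8847198486328), 1.214873194694519), array([[564.1255, 172.5296],
       [567.049 ,  34.6758],
       [617.3932,  35.7435],
       [614.4698, 173.5972]], dtype=float32))
side 912 top slope deg x,y [-1.5369  0.5176] zmean 0.18882219524496455 zmin/max [0.1798 0.1928]
(((590.6103515625, 101.72142028808594), (51.4836311340332, 142.4741668701172), 1.3634577989578247), array([[563.1808, 172.3258],
       [566.5709,  29.892 ],
       [618.0399,  31.117 ],
       [614.6498, 173.5508]], dtype=float32))
z0.013 ymin 0.0221 n172
z0.033 ymin 0.0321 n34
z0.053 ymin 0.0325 n89
z0.073 ymin 0.0322 n121
z0.093 ymin 0.0320 n124
z0.113 ymin 0.0323 n24
z0.133 ymin 0.0321 n132
z0.153 ymin 0.0321 n144
z0.173 ymin 0.0327 n146
top tile (((593.1336669921875, 115.0335693359375), (89.23677825927734, 184.95103454589844), 2.2006428241729736), array([[544.9972, 205.7276],
       [552.0991,  20.9129],
       [641.2701,  24.3396],
       [634.1682, 209.1542]], dtype=float32))
short ((571.6878662109375, 391.2550048828125), (101.79368591308594, 79.72955322265625), 59.88797378540039)
vase [ 0.578  -0.1823  0.1488]
side tile (((591.7184448242188, 115.00119018554688), (92.1400146484375, 189.1984100341797), 1.6665878295898438), array([[542.9166, 208.2205],
       [548.4192,  19.1021],
       [640.5203,  21.7819],
       [635.0177, 210.9003]], dtype=float32))
short ((572.1015014648438, 390.4927673339844), (104.98820495605469, 84.98458099365234), 59.52261734008789)
vase [ 0.5791 -0.1916  0.1585]
```

View pics/sz.png

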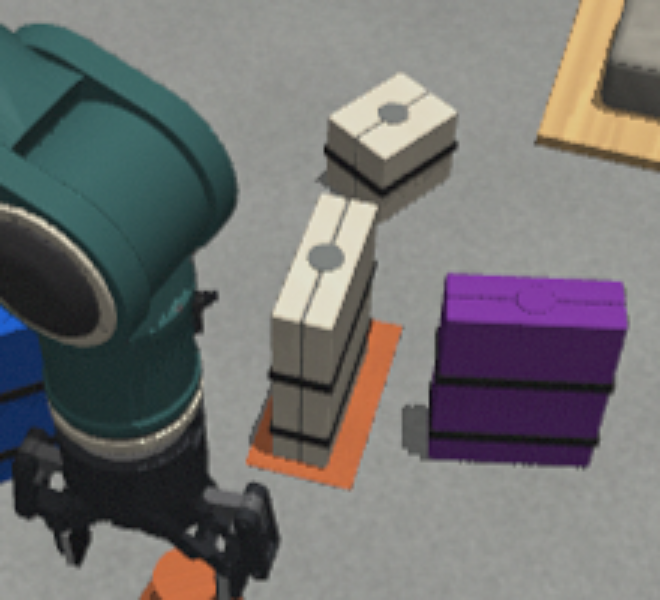

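View pics/top_z.png

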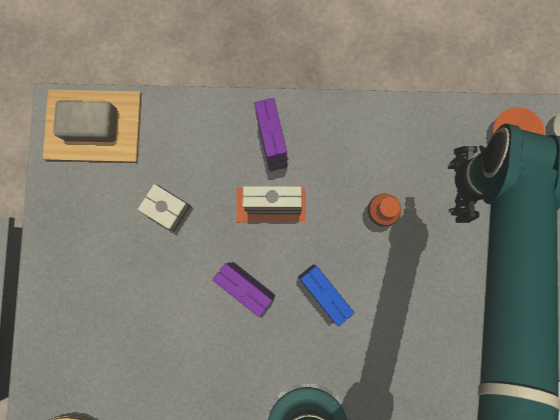

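The mould stands upright and square inside the tile. The short mould and vase haven't moved, and the gripper is clear.

```bash
python3 -m handwheel '[[[0,0,0,0,0],[0,0,0,0,0]]]'; python3 -c "
from plant import job
print(job.finish_job())"
```

```text
time_s: 14.35
eef_pos: [0.5991, -0.269, 0.3004]
orientation: [2.19, 2.252, 0.021]
contact_force: [0.4, -0.7, 0.3]
gripper_width: 0.0853
the job is handed in; nothing more can be done
None
```

The mould is on the drying tile, let go and standing upright, and the job was handed in at 14.4 s. One part went against the instructions: on my first try at tipping it, the mould came off the bench.

**The lift:** With a 30 N grip 46 mm from the mould's centre, it hardly turned in the pads. It rose almost whole, about 5 mm at its low end, for roughly half a second. I set it straight back where it started, and the cameras showed it flat there.

**The walk:** I regripped nearer the +y end at 20 N.
1. I tipped it about 5.5° onto its −y end, swung the raised +y end forward about 25° and set it down flat.
2. I let go and gripped the −y end, because an off-centre grip lifts one end more surely. I tipped it about 5.5° onto its +y end, swung the lagging end forward about 25° and set it down flat.
3. I released it and moved the gripper clear.

**Last checks:**

| | x (m) | y (m) | Yaw |
|---|---|---|---|
| Mould | 0.564–0.618 | 0.031–0.173 | 1.2–1.4° |
| Tile | about 0.546–0.641 | about 0.020–0.210 | 1.7–2.2° in the last pictures, 0.5–1.5° in the first |

- **On the tile:** the mould is wholly inside, with the smallest margin about 10 mm at the −y end.
- **Square:** mould and tile agree to about 1°. The two cameras differ by about as much on the tile's yaw, so I can't state it more finely.
- **Upright:** its end face is vertical within measurement noise.
- **Bystanders:** the short mould reads unmoved in both cameras. The vase reads unmoved in the top view. Its last side-view reading was about 9 mm off, but the gripper partly covered it there.
- **Force:** the wrist force readings I took stayed under 10 N.

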